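# Clear the serving mat and present the tomato dish

### The arm

A 6-joint arm with a two-finger parallel gripper is mounted at the origin on the work surface. World frame = base frame: x ahead of the robot, y to its left, z up, the work surface at z = 0. Lengths are in m, angles in rad, forces in N, time in s.
With the tool pointing down it reaches from about 0.35 to 0.975 m from the base axis. Payload 4.9 kg.
Tool frame: the origin (TCP) lies on the centre line of the jaws, within the pads' length; the fingertips stand ctrl.tcp_to_tips ahead of it and the grasp point (between the pads) lies 3 mm ahead of it (ctrl.tcp_to_tips is the distance from the TCP to the fingertips, in m); z points along the fingers, y is the direction in which the jaws open and shut (so a half turn about z gives the same grasp; the last joint's range is limited). The gripper opens to 85 mm and grips with 20 to 120 N. Pads are 22 mm wide; open, the fingers measure 114 mm over their backs; the gripper's body (76 mm by 85 mm) begins 54 mm behind the grasp point. The pads swing forward as they close: fully open they stand 13 mm farther back than shut.
Start: joints at [1.078, 0.053, 1.613, -0, 1.476, -0.119], TCP at [0.228, 0.582, 0.253] pointing down, gripper open.
Joint ranges: [-3.01, 3.01], [-1.01, 2.22], [0.06, 2.58], [-1.02, 4.17], [0.09, 2.62], [-3.14, 3.14]. Speed limits (rad/s): [2.57, 2.57, 3.14, 3.14, 3.14, 3.14].

### API

Orientations are given as a rotation vector (axis times angle).
In Python, from station import ctrl, vision gives the robot as it stands.
- The arm moves only by the tool jog_arm, never from a script. Its argument "deltas" is a list of rows, each a list of 7 numbers: the turn, a rotation vector about the tool's x, y, z in rad, then the shift along the tool's x, y, z in cm, then the opening, from 0 (shut) to 1 (fully open). A call has 1 to 12 rows; each row shifts and turns the commanded pose from where the row before left it, along the tool's axes as they then stand; what a row does not reach is not made up. A row lasts 1/12 s, in which the tool goes at most 41.7 mm and 7.16 degrees, less where a joint would pass 70% of its speed; a pose out of reach is approached as far as the arm can. A call with a gripper value outside its range is refused whole. The fingers move at their own pace and stop on an object; "grip_force" is the grip in N (left out, the last holds). Time passes only in rows, so rows that do not move let the fingers close. It gives the time, the measured TCP pose, the force and the opening at its end, in the units of the state.
- ctrl.get_obs(): the state, without advancing time (a new reading comes with each control period).
- vision.get_image(name): name is "side" or "top" or "wrist"; returns (picture, depth): 420x560x3 uint8, red, green, blue; 420x560 float32, m along the optical axis (not along the pixel's ray), 0 where there is no reading.
- vision.calibration(name): a dict with "fx", "fy", "cx", "cy" (pixels), "rvec" (rotation vector, rad) and "tvec" (3), from world to camera coordinates, as OpenCV has them; the wrist camera has in their place "hand_eye" (4x4, takes a point from camera to tool coordinates, whose origin is the TCP and whose axes are the flange's). Camera axes: x right, y down, z forward; pixel columns grow to the right and rows downward; lengths in m; the calibration is good to about 2 mm. A picture is of the moment at which its call begins: read the wrist's pose just before it. calibration takes no time and is no camera call.
- ctrl.finish_job(): hands the job in, once; it reports no verdict.
The state is a dict: "t": time; "q": joint angles; "dq": joint speeds; "effort": joint torques, N m; "tool_pos": TCP position; "tool_rot": TCP orientation; "contact_force": force on the tool from outside, world axes, zero at the start; "wrist_torque": the same for the moment, N m; "opening": finger opening in m.
Only numpy, scipy, OpenCV 4.12 (cv2) and the standard library are available. Lean on these libraries where they do the work, as an engineer would, in place of code of your own. Each camera call takes 0.05 s, during which the arm holds its last target. There are 200 camera calls.

### The job

Clear the wooden spatula off the cork mat by sliding its blade, flat and tip first, under the lips of the slotted wooden block until the whole blade is inside, and let go of it there. Then take the white dish by its overhead bar, lift it straight up, and only in the air turn it about a quarter turn so that its blue lug points the same way as the blue-striped end of the mat; keep the dish level and the loose tomato near its middle, untouched, all the while. Finish holding the dish still, level and squared up with the mat, over the middle of the mat and about a hand's breadth above it: do not set it down or let go, and leave the jam jar, grater and side plate where they are.

Things in the scene. Friction and masses are not known exactly. Their poses are not given: they have to be found in the camera images.
- mat: Cork serving mat fixed to the counter, 260 mm (its x) by 180 mm (its y), 4 mm thick; origin at the centre of its underside, on the counter. A 22 mm blue stripe runs along its +x end (roughly away from the robot).
- block: Pale wooden block fixed to the counter, 125 mm long (its x), 100 wide, 70 high; origin at the centre of its underside. A level slot runs in along +x from its -x face: 68 mm wide, 20 high, 115 deep to a stop wall, its floor 36 mm above the counter. Two lips, 16 mm wide and 14 thick, cover the slot's edges; the 36 mm gap between them is open above.
- slot_mouth (a point): Middle of the slot's mouth, on the slot floor, on the block's -x face. Axes as the block: x into the slot, z up.
- spatula: Wooden spatula, 250 mm long, 60 g, lying flat on the mat. x runs from butt (-100 mm) to blade tip (+150 mm), z up. Origin on the underside of the handle, where to grip. Handle 22 mm wide, 12 thick, x = -100 to +65 mm; blade 58 mm wide, 7 thick, x = +65 to +150 mm; undersides flush. Centre of mass about x = +45 mm.
- blade_tip (a point): Middle of the spatula's blade end, 150 mm ahead of its origin, 3.5 mm above its underside.
- dish: White dished plate, 190 mm across, rim 28 mm high, about 0.4 kg, on the counter; origin at the centre of its underside, z up. Inside: a shallow 6 degree cone, its flat middle 8 mm above the underside. A wooden carrying bar (14 mm thick, 18 high, 192 long, along the dish's y) spans it on steel uprights at y = +-93 mm; the blue rim lug is at +x.
- bar (a point): Centre of the dish's carrying bar, 130 mm above the dish's underside, over its centre; the place to grip, fingers closing along the dish's x.
- lug (a point): Blue lug on the dish's rim, 26 x 30 x 7 mm, 102 mm from the dish's centre along its +x and 24.5 mm above its underside.
- tomato: Loose round red tomato, 44 mm in diameter, 45 g, lying in the middle of the dish; origin at its centre. It rolls away when the dish is tilted or jerked.
- jam_jar: Bystander: jam jar with red lid, 68 mm in diameter, 105 mm high; origin at the centre of its underside.
- grater: Bystander: standing steel box grater, 72 x 85 mm, 228 mm high with its black handle; origin at the centre of its underside.
- side_plate: Bystander: white side plate, 170 mm across, 18 mm high; origin at the centre of its underside.

How it is judged:
By the outcome, as a careful person would: the job done as asked, in the order asked, and still so for the second after the job is handed in, while the arm keeps its last pose, push and grip.
It also fails if it takes over 61 s, if anything falls off the work surface, if the arm or the gripper's body presses on something with over 40 N, if the wrist force passes 120 N, or if a joint passes its speed limit or range.

## Working session

There is one attempt and no reset: what is moved stays moved. The work goes in short steps, Python scripts to look and compute and a tool call to move; the robot and the scene stay as the last step left them, time stands still between calls to the robot, and variables do not carry over. Pictures are saved under pics/ and viewed, about 8 in all and at most 12, crops included, and the job is handed in when it is done.

Besides the shell and the picture viewer there is one more tool, called after "Request:" in YAML: its name, and indented under it one key for each argument. jog_arm: Moves the arm, as the interface text tells. Its arguments: {"type":"object","properties":{"deltas":{"type":"array"},"grip_force":{"type":"number"}},"required":["deltas"]}

```bash
mkdir -p pics; ls
python3 - <<'E'
from station import ctrl, vision
import cv2, numpy as np, json
o=ctrl.get_obs(); print({k:np.round(v,3).tolist() for k,v in o.items()}); print(ctrl.tcp_to_tips)
for n in ("top","side","wrist"):
    c=vision.calibration(n); print(n,{k:np.round(v,4).tolist() for k,v in c.items()})
for n in ("top","side"):
    im,d=vision.get_image(n); np.savez(f"pics/{n}.npz",im=im,d=d)
    cv2.imwrite(f"pics/{n}0.png",im[...,::-1])
E
```

```text
pics
{'t': 0.0, 'q': [1.078, 0.053, 1.614, -0.0, 1.476, -0.119], 'dq': [0.001, -0.001, 0.001, -0.001, 0.001, 0.002], 'effort': [-0.0, -39.366, -37.019, -0.0, 0.007, -0.0], 'tool_pos': [0.228, 0.581, 0.252], 'tool_rot': [-0.584, -3.086, 0.003], 'contact_force': [-0.685, -0.109, 0.835], 'wrist_torque': [0.05, -0.039, -0.001], 'opening': 0.086}
0.022
top {'fx': 430.4983, 'fy': 430.4983, 'cx': 281.4195, 'cy': 209.5142, 'rvec': [2.1149, -2.0946, 0.2368], 'tvec': [0.0496, 0.5974, 1.1111]}
side {'fx': 487.969, 'fy': 487.969, 'cx': 273.5614, 'cy': 201.2186, 'rvec': [2.2893, -0.4355, 0.1619], 'tvec': [-0.4967, 0.262, 1.3393]}
wrist {'fx': 319.2975, 'fy': 319.2975, 'cx': 276.8739, 'cy': 204.0208, 'hand_eye': [[0.0002, -0.9553, -0.2955, 0.0748], [1.0, -0.0001, 0.0009, -0.0001], [-0.0009, -0.2955, 0.9553, -0.1203], [0.0, 0.0, 0.0, 1.0]]}
```

View pics/top0.png

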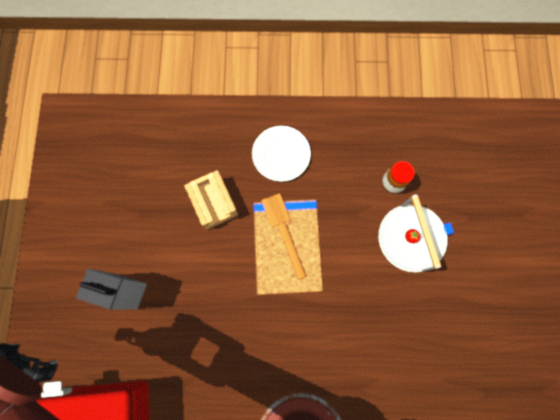

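View pics/side0.png

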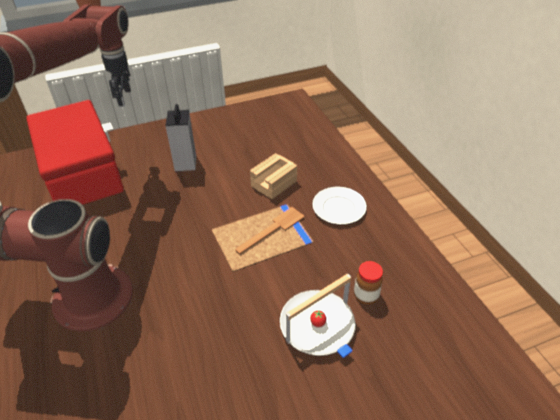

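The top view has +x up and +y left. It shows the mat at (288,247), the spatula with its blade tip at about (272,200), the block at (212,200), and the dish at (413,238) with its lug to the right at (449,229). The plate is at (281,153), the jar at (400,177) and the grater at (112,290). Next I measure.

```bash
cat > h.py <<'E'
import numpy as np, cv2
from scipy.spatial.transform import Rotation as R
from station import ctrl, vision
def cam(n,obs=None):
    c=vision.calibration(n); K=np.array([[c['fx'],0,c['cx']],[0,c['fy'],c['cy']],[0,0,1]])
    if n=='wrist':
        T=np.array(c['hand_eye']); Rt=R.from_rotvec(obs['tool_rot']).as_matrix()
        return K,Rt@T[:3,:3],Rt@T[:3,3]+obs['tool_pos']
    Rm=R.from_rotvec(np.ravel(c['rvec'])).as_matrix(); return K,Rm.T,-Rm.T@np.ravel(c['tvec'])
def onplane(px,z,C):
    K,Rw,p=C; px=np.atleast_2d(px).astype(float); d=np.c_[px,np.ones(len(px))]@np.linalg.inv(K).T@Rw.T
    return p+d*((z-p[2])/d[:,2:])
def proj(P,C):
    K,Rw,p=C; q=(np.atleast_2d(P)-p)@Rw@K.T; return q[:,:2]/q[:,2:]
def cloud(d,C):
    K,Rw,p=C; v,u=np.mgrid[:d.shape[0],:d.shape[1]]
    r=np.stack([u,v,np.ones_like(u)],-1)@np.linalg.inv(K).T
    return (r*d[...,None])@Rw.T+p
def blob(m):
    cs,_=cv2.findContours(m.astype(np.uint8),cv2.RETR_EXTERNAL,cv2.CHAIN_APPROX_NONE); return max(cs,key=cv2.contourArea)[:,0]
def hsv(im): return cv2.cvtColor(im,cv2.COLOR_RGB2HSV).astype(int)
E
python3 - <<'E'
from h import *
f=np.load('pics/top.npz'); im,d=f['im'],f['d']; C=cam('top'); P=cloud(d,C); H=hsv(im)
print('table z',np.median(P[320:340,200:250,2]),np.median(P[340:360,400:500,2]),np.median(P[250:280,480:540,2]))
def reg(m,x0,x1,y0,y1):
    o=np.zeros_like(m); o[y0:y1,x0:x1]=m[y0:y1,x0:x1]; return o
blue=(H[...,0]>100)&(H[...,0]<130)&(H[...,1]>150)&(H[...,2]>80)
for n,b,z in(('stripe',(240,330,190,220),.004),('lug',(430,470,215,240),.0245+.0035)):
    m=reg(blue,*b); c=blob(m); q=onplane(c,z,C)[:,:2].astype(np.float32)*1000
    print(n,m.sum(),cv2.minAreaRect(q), cv2.boxPoints(cv2.minAreaRect(q)).round().tolist())
# heights of raised things
Z=P[...,2]
for n,b,z0,z1,z in(('block',(175,250,160,240),.06,.08,.07),('bar',(400,450,190,275),.115,.16,.139),('dish',(370,460,195,285),.015,.05,.028),('plate',(245,320,120,190),.008,.03,.018),('jar',(375,420,155,200),.09,.12,.105),('grater',(70,155,260,320),.15,.25,.2)):
    m=reg((Z>z0)&(Z<z1),*b); 
    q=np.array(P[m][:,:2]*1000,np.float32); print(n,m.sum(),np.median(Z[m]).round(4),[np.round(a).tolist() for a in cv2.minAreaRect(q)],q.mean(0).round(),end=' ')
    c=onplane(blob(m),z,C)[:,:2].astype(np.float32)*1000; print([np.round(a).tolist() for a in cv2.minAreaRect(c)])
red=reg(((H[...,0]<6)|(H[...,0]>174))&(H[...,1]>180)&(H[...,2]>120),400,430,225,250); print('tomato',onplane(np.argwhere(red)[:,::-1].mean(0),.03,C).round(3))
print('H mat',np.median(H[270:285,262:285],(0,1)),'handle',H[240:250,286:292].reshape(-1,3)[:3].tolist(),'blade',np.median(H[205:215,272:280],(0,1)))
z=lambda im,x0,x1,y0,y1,s:cv2.resize(im[y0:y1,x0:x1],None,fx=s,fy=s,interpolation=cv2.INTER_CUBIC)
g=np.load('pics/side.npz')['im']
a=z(im,170,330,160,300,4.2); b=z(g,240,310,145,205,6)[:, :]
cv2.imwrite('pics/z.png',np.hstack([cv2.resize(a,(400,350)),cv2.resize(b,(400,350))])[...,::-1])
E
```

```text
table z -0.00013125668051072736 -0.0003686854279032481 -0.0004386396179739682
stripe 221 ((624.6825561523438, -1.2678031921386719), (16.80779457092285, 87.01531982421875), 3.3771493434906006) [[614.0, 42.0], [619.0, -45.0], [636.0, -44.0], [631.0, 43.0]]
lug 72 ((555.7404174804688, -413.2634582519531), (29.758522033691406, 19.36890411376953), 18.794036865234375) [[539.0, -409.0], [545.0, -427.0], [573.0, -418.0], [567.0, -399.0]]
block 1107 0.0695 [[630.0, 253.0], [127.0, 100.0], 26.0] [630. 254.] [[628.0, 252.0], [128.0, 100.0], 26.0]
bar 551 0.1374 [[530.0, -312.0], [191.0, 16.0], 15.0] [ 528. -311.] [[529.0, -309.0], [191.0, 19.0], 15.0]
dish 1468 0.0232 [[531.0, -313.0], [189.0, 190.0], 55.0] [ 533. -319.] [[523.0, -279.0], [194.0, 122.0], 15.0]
plate 1526 0.0129 [[779.0, 58.0], [168.0, 169.0], 34.0] [781.  58.] [[779.0, 58.0], [168.0, 165.0], 1.0]
jar 401 0.1044 [[675.0, -266.0], [58.0, 104.0], 78.0] [ 694. -270.] [[695.0, -268.0], [57.0, 63.0], 45.0]
grater 1399 0.1956 [[376.0, 480.0], [88.0, 73.0], 73.0] [374. 472.] [[375.0, 471.0], [104.0, 75.0], 73.0]
tomato [[ 0.531 -0.306  0.03 ]]
H mat [ 19. 139. 243.] handle [[18, 174, 248], [18, 171, 248], [18, 175, 246]] blade [ 17. 177. 242.]
```

View pics/z.png

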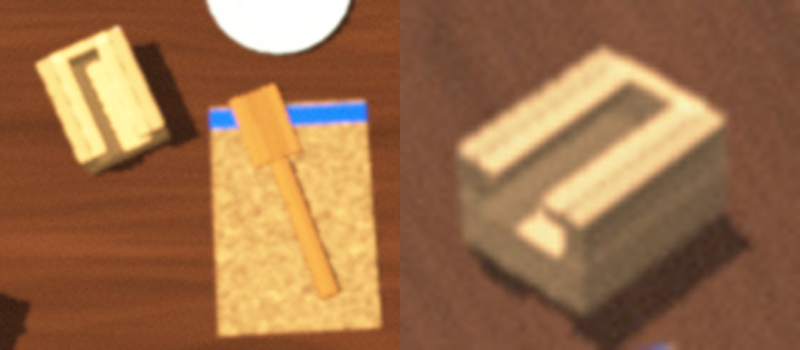

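Zoomed crop: the block's mouth faces the robot, at lower left of the block in the left panel, and the stop wall is at the far end. The spatula's blade is at the stripe end and its yaw is about 20°. The block yaw is about 26°. I'll go above the mat for a close look, rotating so that tool x points forward.

Request:
jog_arm:
  deltas:
    - [0,0,0,0,0,-4,1]
    - [0,0,0,0,0,-4,1]
    - [0,0,0,-2.8,-2.7,0,1]
    - [0,0,0,-2.8,-2.7,0,1]
    - [0,0,0,-2.8,-2.7,0,1]
    - [0,0,0,-2.8,-2.7,0,1]
    - [0,0,0,-2.8,-2.7,0,1]
    - [0,0,0,-2.8,-2.7,0,1]
    - [0,0,0,-2.8,-2.7,0,1]
    - [0,0,0,-2.8,-2.7,0,1]
    - [0,0,0,-2.8,-2.7,0,1]
    - [0,0,0,-2.8,-2.7,0,1]

```text
t: 1.1
tool_pos: [0.3904, 0.2264, 0.3329]
tool_rot: [-0.583, -3.087, 0.0]
contact_force: [1.2, 0.2, -0.3]
opening: 0.0854
```

Request:
jog_arm:
  deltas:
    - [0,0,0,-2.8,-2.7,0,1]
    - [0,0,0,-2.8,-2.7,0,1]
    - [0,0,0,-2.8,-2.7,0,1]
    - [0,0,0,-2.8,-2.7,0,1]
    - [0,0,0,-2.8,-2.7,0,1]
    - [0,0,0,-2.8,-2.7,0,1]
    - [0,0,0.12,0,0,0,1]
    - [0,0,0.12,0,0,0,1]
    - [0,0,0.12,0,0,0,1]
    - [0,0,0.12,0,0,0,1]
    - [0,0,0.12,0,0,0,1]
    - [0,0,0.12,0,0,0,1]

```text
t: 2.1
tool_pos: [0.4873, 0.016, 0.3327]
tool_rot: [-1.642, -2.677, 0.001]
contact_force: [0.1, 0.1, 0.2]
opening: 0.0852
```

Request:
jog_arm:
  deltas:
    - [0,0,0.12,0,0,0,1]
    - [0,0,0.12,0,0,0,1]
    - [0,0,0.12,0,0,0,1]
    - [0,0,0.12,0,0,0,1]
    - [0,0,0.12,0,0,0,1]
    - [0,0,0.12,0,0,0,1]
    - [0,0,0.12,0,0,0,1]
    - [0,0,0.12,0,0,0,1]
    - [0,0,0.12,0,0,0,0.5]
    - [0,0,0.12,0,0,0,0.5]
    - [0,0,0.12,0,0,0,0.5]
    - [0,0,0.12,0,0,0,0.5]

```text
t: 3.1
tool_pos: [0.4873, 0.0161, 0.3327]
tool_rot: [-3.0, -0.931, 0.002]
contact_force: [-0.6, -0.2, 0.7]
opening: 0.0427
```

```bash
cat >> h.py <<'E'
def shot(fn):
    o=ctrl.get_obs(); im,d=vision.get_image('wrist'); cv2.imwrite(fn,im[...,::-1]); C=cam('wrist',o); return o,im,d,C,cloud(d,C),hsv(im)
def yaw(o):
    x=R.from_rotvec(o['tool_rot']).as_matrix()[:,0]; return np.degrees(np.arctan2(x[1],x[0]))
def rect(P2): 
    r=cv2.minAreaRect(np.array(P2,np.float32)*1000); return [np.round(a,1).tolist() for a in r]
E
python3 - <<'E'
from h import *
o,im,d,C,P,H=shot('pics/w1.png'); np.savez('pics/w1.npz',im=im,d=d,**o)
print(ctrl.tcp_to_tips,yaw(o)); Z=P[...,2]; 
inb=lambda x0,x1,y0,y1:(P[...,0]>x0)&(P[...,0]<x1)&(P[...,1]>y0)&(P[...,1]<y1)
for n,m in (('sp',(Z>.0075)&(Z<.022)&inb(.4,.68,-.1,.1)),('handle',(Z>.0135)&(Z<.022)&inb(.4,.68,-.1,.1)),('blocktop',(Z>.06)&(Z<.08)&inb(.5,.75,.15,.35))):
    print(n,m.sum(),rect(P[m][:,:2]),np.median(Z[m]))
m=inb(.48,.52,-.03,-.02);print('mat z',np.median(Z[m]),Z[m].std())
E
```

```text
0.022 34.48455154672087
sp 4966 [[532.4, 43.4], [249.9, 58.1], 21.2] 0.011740160319297838
handle 1858 [[528.9, 43.1], [241.5, 24.1], 22.2] 0.01570781852550132
blocktop 14 [[592.9, 186.5], [1.0, 9.8], 33.1] 0.06150981731461164
mat z 0.37709850415992385 0.08840249754134724
```

View pics/w1.png

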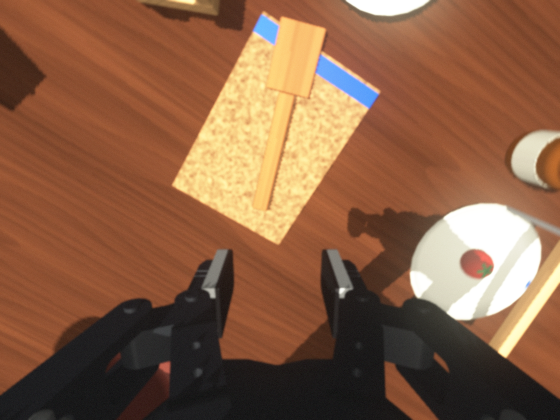

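The wrist picture shows the whole spatula, with the blade end at (300,25) and the butt at (262,210). The fingers are at (215,270) and (340,270), and nothing blocks the approach. The depth rectangle is 250 × 58 mm, which matches the spatula exactly. I'll descend onto its origin at about (509,34) with yaw 21.5°.

Request:
jog_arm:
  deltas:
    - [0,0,0.113,0,0,0,0.5]
    - [0,0,0.114,0,0,0,0.5]
    - [0,0,0,2.7,-0.9,3,0.5]
    - [0,0,0,0,0,4,0.5]
    - [0,0,0,0,0,4,0.5]
    - [0,0,0,0,0,4,0.5]
    - [0,0,0,0,0,4,0.5]
    - [0,0,0,0,0,3,0.5]
    - [0,0,0,0,0,0,0.5]

```text
t: 3.9
tool_pos: [0.5034, 0.0349, 0.1051]
tool_rot: [-3.08, -0.597, 0.023]
contact_force: [-1.0, 0.6, -0.5]
opening: 0.0425
```

Run:
```python
from h import *
f=np.load('pics/w1.npz'); im,d=f['im'],f['d']; C=cam('wrist',f); P=cloud(d,C); H=hsv(im)
m=((H[...,2]>120)&(P[...,2]<.025)&(P[...,0]>.35)&(P[...,0]<.75)&(P[...,1]>-.12)&(P[...,1]<.16)&(H[...,1]>60))
m=cv2.morphologyEx(m.astype(np.uint8),cv2.MORPH_OPEN,np.ones((3,3)))
c=blob(m); print('mat',rect(onplane(c,.004,C)[:,:2]), m.sum())
b=(H[...,0]>100)&(H[...,0]<130)&(H[...,1]>150); b[:,420:]=0
print('stripe',rect(onplane(np.argwhere(b)[:,::-1],.004,C)[:,:2]))
f=np.load('pics/top.npz'); im,d=f['im'],f['d']; C=cam('top');H=hsv(im)
m=np.zeros(H.shape[:2],np.uint8); m[185:305,240:335]=(H[185:305,240:335,2]>150); m=cv2.morphologyEx(m,cv2.MORPH_OPEN,np.ones((3,3)))
print('top mat',rect(onplane(blob(m),.004,C)[:,:2]))
o,im,d,C,P,H=shot('pics/w2.png'); print(o['tool_pos'].round(4) if hasattr(o['tool_pos'],'round') else o['tool_pos'],yaw(o)); Z=P[...,2]
rel=(P[...,:2]-np.array([.5091,.0344]))@np.array([[.9323,-.3616],[.3616,.9323]])
for lo,hi in((.02,.04),(.04,.06),(.07,.11),(.12,.145)):
    m=(Z>(.009 if hi<.065 else .0075))&(Z<.022)&(rel[...,0]>lo)&(rel[...,0]<hi)&(abs(rel[...,1])<.05)
    if m.sum(): print(lo,hi,m.sum(),rel[m][:,1].min().round(4),rel[m][:,1].max().round(4),np.median(Z[m]).round(4))
```

```text
mat [[549.8, 20.3], [397.2, 278.1], 0.0] 53167
stripe [[626.1, -8.8], [17.8, 70.1], 3.3]
top mat [[517.4, 39.4], [288.7, 187.0], 3.7]
[0.5034 0.0349 0.1051] 21.944497236905754
0.02 0.04 966 -0.0109 0.0105 0.0156
0.04 0.06 1046 -0.0109 0.0106 0.0156
0.07 0.11 6445 -0.0291 0.0291 0.0108
0.12 0.145 1599 -0.029 0.0289 0.0108
```

Request:
jog_arm:
  deltas:
    - [0,0,0.013,0.5,0.26,2,0.5]
    - [0,0,0,0,0,3,0.5]
    - [0,0,0,0,0,2.8,0.5]
    - [0,0,0,0,0,0,0.5]
    - [0,0,0,0,0,0,0.5]

```text
t: 4.37
tool_pos: [0.5154, 0.0339, 0.0365]
tool_rot: [-3.088, -0.576, 0.0]
contact_force: [1.0, 0.3, 0.2]
opening: 0.0423
```

Request:
jog_arm:
  deltas:
    - [0,0,0,-0.57,-0.27,0.5,0.5]
    - [0,0,0,0,0,0.45,0.5]
    - [0,0,0,0,0,0,0.5]
    - [0,0,0,0,0,0,0.5]
  grip_force: 60

```text
t: 4.7
tool_pos: [0.5092, 0.0343, 0.0269]
tool_rot: [3.088, 0.575, 0.003]
contact_force: [-0.5, 0.5, -0.8]
opening: 0.0427
```

Right on target. I'll close and then lift.

Request:
jog_arm:
  deltas:
    - [0,0,0,0,0,0,0.1]
    - [0,0,0,0,0,0,0.1]
    - [0,0,0,0,0,0,0.1]
    - [0,0,0,0,0,0,0.1]
    - [0,0,0,0,0,0,0.1]
    - [0,0,0,0,0,0,0.1]
    - [0,0,0,0,0,0,0.1]

```text
t: 5.28
tool_pos: [0.5094, 0.0343, 0.0268]
tool_rot: [3.088, 0.575, 0.002]
contact_force: [-0.7, 0.6, 5.9]
opening: 0.02
```

Request:
jog_arm:
  deltas:
    - [0,0,0,0,0,-0.5,0.1]
    - [0,0,0,0,0,-2,0.1]
    - [0,0,0,0,0,-2.5,0.1]
    - [0,0,0,0,0,-2.5,0.1]
    - [0,0,0,0,0,-2,0.1]
    - [0,0,0,0,0,-0.5,0.1]
    - [0,0,0,0,0,0,0.1]

```text
t: 5.87
tool_pos: [0.5096, 0.0343, 0.1275]
tool_rot: [3.088, 0.574, 0.005]
contact_force: [0.2, -0.0, -0.2]
opening: 0.0199
```

```bash
cat >> h.py <<'E'
def inhand(o,P):
    Rt=R.from_rotvec(o['tool_rot']).as_matrix(); Q=(P-o['tool_pos'])@Rt   # tool coords
    m=(Q[...,0]>.075)&(Q[...,0]<.17)&(abs(Q[...,1])<.05)&(abs(Q[...,2]-.012)<.022)
    B=Q[m]; A=np.c_[B[:,:2],np.ones(len(B))]; k=np.linalg.lstsq(A,B[:,2],rcond=None)[0]
    print('blade n',m.sum(),'top plane slope x,y deg',np.degrees(k[:2]).round(2),'z at x=.11',(k[0]*.11+k[2]).round(4),'rect(mm,tool)',rect(B[:,:2]),'tip x',np.percentile(B[:,0],99.5).round(4))
    print('world z of top at blade root/tip',((np.array([[.07,0,k[0]*.07+k[2]],[.15,0,k[0]*.15+k[2]]])@Rt.T+o['tool_pos'])[:,2]).round(4))
E
python3 - <<'E'
from h import *
o,im,d,C,P,H=shot('pics/w3.png'); np.savez('pics/w3.npz',im=im,d=d,**o); print(o['tool_pos'],yaw(o)); inhand(o,P); Z=P[...,2]
m=(Z>.06)&(Z<.08)&(P[...,0]>.54)&(P[...,0]<.75)&(P[...,1]>.16)&(P[...,1]<.35); print('block',m.sum(),m.sum() and rect(P[m][:,:2]))
E
```

```text
[0.50963564 0.03429198 0.12747569] 21.074599181205198
blade n 15733 top plane slope x,y deg [0.13 0.01] z at x=.11 0.0163 rect(mm,tool) [[94.4, 0.0], [39.0, 58.3], 0.3] tip x 0.1134
world z of top at blade root/tip [0.1115 0.1116]
block 0 0
```

View pics/w3.png

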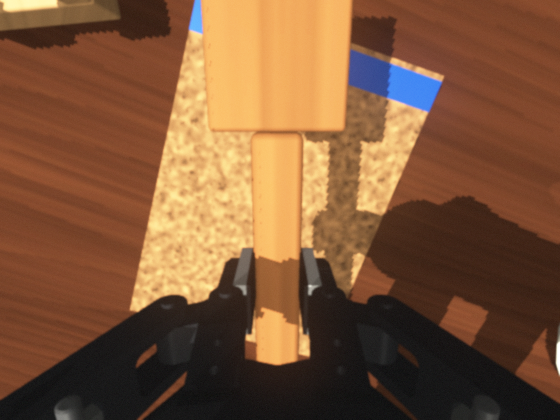

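The spatula is held level, centred and aligned with the tool: the blade edges are at x = 207 and 350 px and the root is at row 130. I'll take one look at the block from close above, with the blade kept to its side.

Request:
jog_arm:
  deltas:
    - [0,0,0,0.5,0,-1.5,0.1]
    - [0,0,0,1.9,-0.4,-2.7,0.1]
    - [0,0,0,2.1,-0.4,-2.9,0.1]
    - [0,0,0,2.1,-0.4,-2.9,0.1]
    - [0,0,0,2.1,-0.5,-2.9,0.1]
    - [0,0,0,2.1,-0.4,-2.4,0.1]
    - [0,0,-0.045,1.4,-0.4,-1.9,0.1]
    - [0,0,-0.042,0.5,0,0,0.1]
    - [0,0,0,0,0,0,0.1]
    - [0,0,0,0,0,0,0.1]
    - [0,0,0,0,0,0,0.1]

```text
t: 6.83
tool_pos: [0.6168, 0.1033, 0.2946]
tool_rot: [-3.06, -0.706, 0.008]
contact_force: [-0.3, -0.0, -1.1]
opening: 0.0205
```

Run:
```python
from h import *
o,im,d,C,P,H=shot('pics/w4.png'); np.savez('pics/w4.npz',im=im,d=d,**o); print(o['tool_pos'],yaw(o),o['tool_rot']); inhand(o,P); Z=P[...,2]
B=(P[...,0]>.54)&(P[...,0]<.75)&(P[...,1]>.13)&(P[...,1]<.36)
m=(Z>.064)&(Z<.076)&B; print('block',m.sum(),m.sum() and rect(P[m][:,:2]),np.median(Z[m]))
# edges of the outer block sides and the gap, in block frame
r=rect(P[m][:,:2]); a=np.radians(26.0); e=np.array([[np.cos(a),-np.sin(a)],[np.sin(a),np.cos(a)]])
b=(P[...,:2]-np.array([.629,.253]))@e
for lo in(-.055,-.03,0,.03):
    s=m&(b[...,0]>lo)&(b[...,0]<lo+.01); y=np.sort(b[s][:,1]); g=np.argmax(np.diff(y)); print(lo,y[[0,g,g+1,-1]].round(4))
f=B&(Z>.03)&(Z<.045)&(abs(b[...,1])<.025)&(abs(b[...,0])<.05);print('floor',f.sum(),np.median(Z[f]))
```

```text
[0.61676168 0.10329415 0.29463422] 25.994594059660514 [-3.06032727 -0.70637289  0.00791007]
blade n 15646 top plane slope x,y deg [0.18 0.03] z at x=.11 0.0163 rect(mm,tool) [[94.5, 0.1], [58.3, 39.0], 89.9] tip x 0.1134
world z of top at blade root/tip [0.2781 0.2775]
block 8542 [[630.0, 254.0], [124.4, 100.2], 25.9] 0.06971687919766587
-0.055 [-0.0495 -0.018   0.0183  0.0504]
-0.03 [-0.0496 -0.0173  0.0181  0.0502]
0 [-0.0494 -0.0179  0.018   0.0504]
0.03 [-0.0496 -0.0172  0.018   0.0501]
floor 2617 0.0358684704851594
```

Request:
jog_arm:
  deltas:
    - [0,0,0,-1,-0.8,0.5,0.1]
    - [0,0,0,-2.2,-1.9,1.5,0.1]
    - [0,0,0,-2.5,-2.1,1.8,0.1]
    - [0,0,0,-2.5,-2.1,1.8,0.1]
    - [0,0,0,-2.5,-2.1,1.8,0.1]
    - [0,0,0,-2.3,-2,1.8,0.1]
    - [0,0,0,-1.7,-1.4,1.5,0.1]
    - [0,0,0,-0.77,-0.57,0.8,0.1]
    - [0,0,0,0,0,0,0.1]
    - [0,0,0,0,0,0,0.1]
    - [0,0,0,0,0,0,0.1]
    - [0,0,0,0,0,0,0.1]

```text
t: 7.88
tool_pos: [0.4233, 0.1519, 0.1839]
tool_rot: [3.061, 0.707, 0.003]
contact_force: [-0.9, -0.4, -0.4]
opening: 0.0201
```

```bash
cat > go.py <<'E'
import sys; from h import *
o=ctrl.get_obs(); Rt=R.from_rotvec(o['tool_rot']).as_matrix(); x,y,z,yw=map(float,sys.argv[1:5])
G=R.from_euler('z',yw,degrees=True).as_matrix()@np.diag([1,-1,-1.])
print('t',o['t'],'pos',o['tool_pos'].round(4),'yaw',yaw(o).round(2),'force',np.round(o['contact_force'],1),'open',round(o['opening'],4))
print('rot',R.from_matrix(Rt.T@G).as_rotvec().round(4),'shift cm now-axes',((np.array([x,y,z])-o['tool_pos'])@Rt*100).round(2),'target-axes',((np.array([x,y,z])-o['tool_pos'])@G*100).round(2))
E
python3 go.py .4209 .1520 .062 26
```

```text
t 7.8833 pos [0.4233 0.1519 0.1839] yaw 26.0 force [-0.9 -0.4 -0.4] open 0.0201
rot [ 0.0006 -0.0018  0.0001] shift cm now-axes [-0.23 -0.12 12.19] target-axes [-0.21 -0.11 12.19]
```

Request:
jog_arm:
  deltas:
    - [0,-0.0018,0,-0.2,-0.11,1,0.1]
    - [0,0,0,0,0,2.5,0.1]
    - [0,0,0,0,0,3,0.1]
    - [0,0,0,0,0,2.7,0.1]
    - [0,0,0,0,0,2,0.1]
    - [0,0,0,0,0,1,0.1]
    - [0,0,0,0,0,0,0.1]
    - [0,0,0,0,0,0,0.1]
    - [0,0,0,0,0,0,0.1]

```text
t: 8.63
tool_pos: [0.421, 0.1524, 0.0624]
tool_rot: [3.06, 0.708, 0.002]
contact_force: [0.6, 0.2, -0.2]
opening: 0.0202
```

```bash
python3 go.py .4209 .1520 .062 26
python3 - <<'E'
from h import *
im,d=vision.get_image('side'); im2,_=vision.get_image('top')
z=lambda im,x0,x1,y0,y1:cv2.resize(im[y0:y1,x0:x1],(400,400),interpolation=cv2.INTER_CUBIC)
cv2.imwrite('pics/pre.png',np.hstack([z(im,190,320,120,250),z(im2,160,290,150,280)])[...,::-1])
o,im,d,C,P,H=shot('pics/w5.png'); inhand(o,P)
E
```

```text
t 8.6333 pos [0.421  0.1524 0.0624] yaw 26.05 force [ 0.6  0.2 -0.2] open 0.0202
rot [ 0.0008 -0.0009  0.0008] shift cm now-axes [-0.03  0.03  0.04] target-axes [-0.03  0.03  0.04]
blade n 15615 top plane slope x,y deg [0.05 0.03] z at x=.11 0.0163 rect(mm,tool) [[94.4, -0.0], [38.7, 58.7], 0.2] tip x 0.1133
world z of top at blade root/tip [0.0465 0.0466]
```

View pics/pre.png

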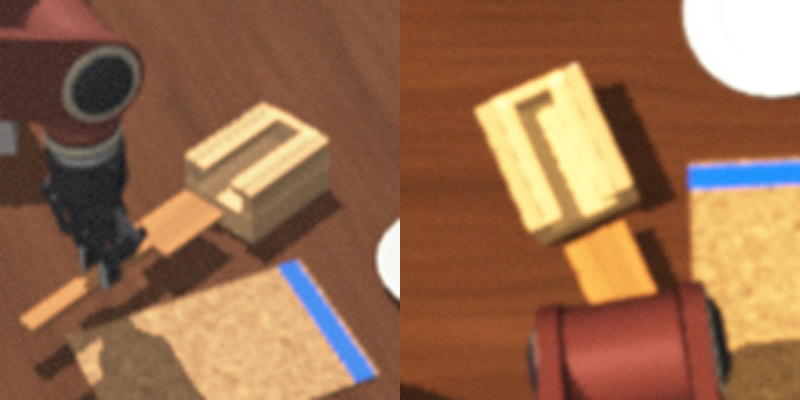

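Both crops show the blade lined up just short of the mouth. The blade spans about z = 39–46 mm and the slot 36–56 mm. I'll slide it in.

Request:
jog_arm:
  deltas:
    - [0,0,0.001,0.5,0.03,0.1,0.1]
    - [0,0,0,1,0,0,0.1]
    - [0,0,0,1,0,0,0.1]
    - [0,0,0,1,0,0,0.1]
    - [0,0,0,1,0,0,0.1]
    - [0,0,0,1,0,0,0.1]
    - [0,0,0,0.5,0,0,0.1]
    - [0,0,0,0,0,0,0.1]

```text
t: 9.45
tool_pos: [0.4749, 0.1787, 0.0601]
tool_rot: [3.061, 0.707, -0.001]
contact_force: [-0.1, 0.1, -0.4]
opening: 0.0202
```

```bash
python3 go.py .5395 .2098 .0605 26
```

```text
t 9.45 pos [0.4749 0.1787 0.0601] yaw 26.02 force [-0.1  0.1 -0.4] open 0.0202
rot [0.0002 0.0009 0.0003] shift cm now-axes [ 7.17  0.04 -0.05] target-axes [ 7.17  0.03 -0.04]
```

Request:
jog_arm:
  deltas:
    - [0,0,0,0.6,0.03,-0.04,0.1]
    - [0,0,0,1,0,0,0.1]
    - [0,0,0,1,0,0,0.1]
    - [0,0,0,1,0,0,0.1]
    - [0,0,0,1,0,0,0.1]
    - [0,0,0,1,0,0,0.1]
    - [0,0,0,0.5,0,0,0.1]
    - [0,0,0,0.3,0,0,0.1]
    - [0,0,0,0.2,0,0,0.1]
    - [0,0,0,0,0,0,0.1]

```text
t: 10.28
tool_pos: [0.5332, 0.207, 0.0599]
tool_rot: [3.061, 0.707, -0.003]
contact_force: [0.3, 0.2, -0.2]
opening: 0.0202
```

```bash
python3 go.py .5395 .2098 .0605 26
```

```text
t 10.2833 pos [0.5332 0.207  0.0599] yaw 26.01 force [ 0.3  0.2 -0.2] open 0.0202
rot [-0.0001  0.0021  0.0001] shift cm now-axes [ 0.69  0.02 -0.06] target-axes [ 0.69  0.02 -0.06]
```

Request:
jog_arm:
  deltas:
    - [0,0,0,0.3,0.02,0.03,0.1]
    - [0,0,0,0.25,0,0.02,0.1]
    - [0,0,0,0,0,0,0.1]
    - [0,0,0,0,0,0,0.1]

```text
t: 10.62
tool_pos: [0.5381, 0.2091, 0.0595]
tool_rot: [3.061, 0.707, -0.003]
contact_force: [-0.4, 0.4, -1.0]
opening: 0.0202
```

```bash
python3 go.py .5395 .2098 .0594 26
```

```text
t 10.6167 pos [0.5381 0.2091 0.0595] yaw 26.0 force [-0.4  0.4 -1. ] open 0.0202
rot [0.     0.0018 0.0001] shift cm now-axes [ 0.16 -0.    0.01] target-axes [ 0.16 -0.    0.01]
```

No contact so far, and the tip is about 110 mm in. I'll release, wait, and rise.

Request:
jog_arm:
  deltas:
    - [0,0,0,0,0,0,0.5]
    - [0,0,0,0,0,0,0.5]
    - [0,0,0,0,0,0,0.5]
    - [0,0,0,0,0,0,0.5]
    - [0,0,0,0,0,0,0.5]
    - [0,0,0,0,0,-0.5,0.5]
    - [0,0,0,0,0,-2,0.5]
    - [0,0,0,0,0,-3,0.5]
    - [0,0,0,0,0,-4,0.5]
    - [0,0,0,0,0,-4,0.5]
    - [0,0,0,0,0,-4,0.5]
    - [0,0,0,0,0,-4,0.5]

```text
t: 11.62
tool_pos: [0.5381, 0.2092, 0.2769]
tool_rot: [3.061, 0.707, -0.002]
contact_force: [0.7, -0.5, -1.0]
opening: 0.0431
```

Run:
```python
from h import *
o,im,d,C,P,H=shot('pics/w6.png'); print(o['tool_pos'],yaw(o)); Z=P[...,2]
u=np.array([.8988,.4384]);n=np.array([-.4384,.8988]);M=np.array([.5737,.2265])
a=(P[...,:2]-M)@u; b=(P[...,:2]-M)@n
for lo,hi in((-.14,-.12),(-.08,-.06),(-.03,-.01),(.01,.025),(.035,.06),(.08,.1)):
    m=(a>lo)&(a<hi)&(abs(b)<.014)&(Z>.01)&(Z<.08)
    if m.sum(): print(lo,m.sum(),'z',np.median(Z[m]).round(4),'b',b[m].min().round(4),b[m].max().round(4))
m=(abs(b)<.008)&(Z>.03)&(Z<.08)&(a<.0); print('butt a',a[m].min(),' expected',-.2+.06)
t=(abs(b)<.012)&(a>.08)&(a<.12); 
for k in np.arange(.085,.12,.005):
    m=(abs(b)<.012)&(a>k)&(a<k+.005)
    if m.sum(): print(round(k,3),np.median(Z[m]).round(4),end=' ')
s,_=vision.get_image('side'); cv2.imwrite('pics/s6.png',np.hstack([cv2.resize(im,(533,400)),cv2.resize(s[130:230,210:310],(267,400))])[...,::-1])
```

```text
[0.53807195 0.20917673 0.27692883] 26.003292169215477
-0.14 235 z 0.0319 b -0.0107 0.0108
-0.08 290 z 0.0394 b -0.0111 0.0101
-0.03 357 z 0.0453 b -0.0107 0.0107
0.01 378 z 0.0492 b -0.0138 0.0138
0.035 710 z 0.0487 b -0.014 0.014
0.08 641 z 0.0537 b -0.0134 0.014
butt a -0.13917678703997913  expected -0.14
0.085 0.0534 0.09 0.0541 0.095 0.0546 0.1 0.0553 0.105 0.0556 0.11 0.0474 0.115 0.0696
```

View pics/s6.png

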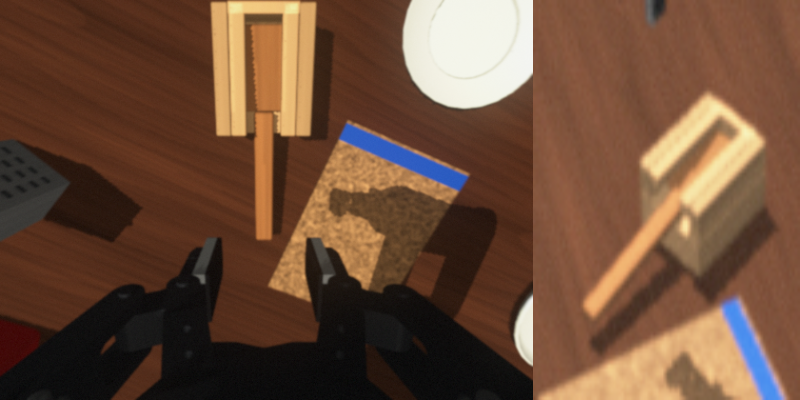

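The wrist view shows the blade under the lips, spanning rows 25–110 near x = 265, with only the handle outside. The dangling handle has tipped the blade about 7° nose up until it rests against the lips. It is captive, and the tip is about 110 mm in with the root about 25 mm inside. That counts as whole blade inside, so I leave it and go to the dish.

Request:
jog_arm:
  deltas:
    - [0,0,0,0,0,-3,0.6]
    - [0,0,0,-1.5,2.6,-2.3,0.6]
    - [0,0,0,-1.9,3.2,0,0.6]
    - [0,0,0,-1.9,3.2,0,0.6]
    - [0,0,0,-1.9,3.2,0,0.6]
    - [0,0,0,-1.9,3.2,0,0.6]
    - [0,0,0,-1.9,3.2,0,0.6]
    - [0,0,0,-1.9,3.2,0,0.6]
    - [0,0,0,-1.9,3.2,0,0.6]
    - [0,0,0,-1.9,3.2,0,0.6]
    - [0,0,0,-1.9,3.2,0,0.6]
    - [0,0,0,-1.9,3.2,0,0.6]

```text
t: 12.72
tool_pos: [0.5053, -0.1933, 0.3278]
tool_rot: [3.061, 0.706, -0.002]
contact_force: [1.4, 0.0, 0.0]
opening: 0.051
```

Request:
jog_arm:
  deltas:
    - [0,0,0,-1.9,3.2,0,0.6]
    - [0,0,0,-1.9,3.2,0,0.6]
    - [0,0,0,-1.9,3.2,0,0.6]
    - [0,0,0.096,-1.5,2.5,0,0.6]
    - [0,0,0.096,0,0,0,0.6]
    - [0,0,0,0,0,0,0.6]
    - [0,0,0,0,0,0,0.6]
    - [0,0,0,0,0,0,0.6]

```text
t: 13.38
tool_pos: [0.4944, -0.3312, 0.3279]
tool_rot: [3.114, 0.414, -0.003]
contact_force: [-0.3, 0.3, -0.3]
opening: 0.0513
```

Run:
```python
from h import *
o,im,d,C,P,H=shot('pics/w7.png'); np.savez('pics/w7.npz',im=im,d=d,**o); print(o['t'],o['tool_pos'],yaw(o)); Z=P[...,2]
B=(P[...,0]>.38)&(P[...,0]<.68)&(P[...,1]>-.45)&(P[...,1]<-.15)
m=B&(Z>.128)&(Z<.150); print('bar',m.sum(),m.sum() and (rect(P[m][:,:2]),np.median(Z[m])))
m=B&(Z>.010)&(Z<.035)&(H[...,1]<60)&(H[...,2]>120); print('dish',m.sum(),rect(P[m][:,:2]))
b=(H[...,0]>100)&(H[...,0]<130)&(H[...,1]>150)&B; print('lug',b.sum(),b.sum() and P[b].mean(0).round(4))
r=((H[...,0]<6)|(H[...,0]>174))&(H[...,1]>170)&(H[...,2]>80)&B&(Z<.06); q=P[r]; print('tomato',r.sum(),q.mean(0).round(4),q.min(0).round(4),q.max(0).round(4))
```

```text
13.3833 [ 0.49441567 -0.33115834  0.32789627] 15.163140852769823
bar 2990 ([[530.8, -311.1], [191.4, 14.0], 14.6], np.float64(0.13865242478155962))
dish 13321 [[545.8, -314.6], [188.9, 218.9], 75.1]
lug 353 [ 0.5582 -0.4108  0.031 ]
tomato 97 [ 0.5328 -0.2947  0.0451] [ 0.5206 -0.3181  0.0409] [ 0.546  -0.2898  0.0493]
```

View pics/w7.png

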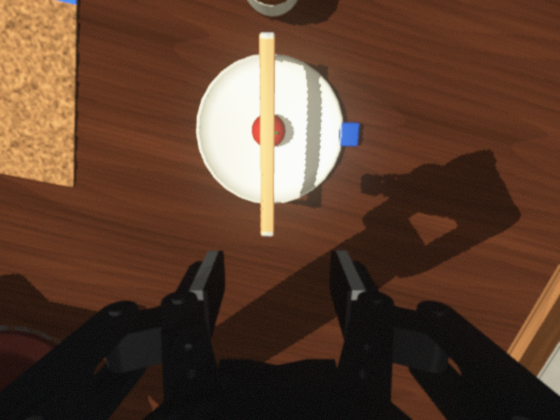

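The bar is clear in view, centre about (267,135) px. The lug is at (350,133), the tomato is under the bar at (268,130), and a corner of the mat is at the left. The bar's 191 × 14 mm rectangle agrees with the top view.

```bash
python3 go.py .5308 -.3111 .133 14.6
python3 - <<'E'
from h import *
im,d=vision.get_image('top'); C=cam('top'); H=hsv(im); cv2.imwrite('pics/t7.png',im[...,::-1])
m=np.zeros(H.shape[:2],np.uint8); m[190:305,245:335]=(H[190:305,245:335,2]>110); m=cv2.morphologyEx(m,cv2.MORPH_OPEN,np.ones((3,3)))
print('top mat',rect(onplane(blob(m),.004,C)[:,:2]),'shadow check: H low V inside',(H[205:290,258:315,2]<110).sum())
E
```

```text
t 13.4333 pos [ 0.4945 -0.331   0.328 ] yaw 15.16 force [0.3 0.1 0.4] open 0.0512
rot [0.0004 0.0016 0.0098] shift cm now-axes [ 4.06 -0.98 19.5 ] target-axes [ 4.01 -1.01 19.5 ]
top mat [[507.3, 30.6], [324.6, 259.4], 0.6] shadow check: H low V inside 0
```

Request:
jog_arm:
  deltas:
    - [0,0,0.01,1,-0.2,0.5,0.6]
    - [0,0,0,2,-0.5,2,0.6]
    - [0,0,0,1,-0.3,3,0.6]
    - [0,0,0,0,0,3,0.6]
    - [0,0,0,0,0,3,0.6]
    - [0,0,0,0,0,2.5,0.6]
    - [0,0,0,0,0,1.5,0.6]
    - [0,0,0,0,0,0,0.6]
    - [0,0,0,0,0,0,0.6]
    - [0,0,0,0,0,0,0.6]

```text
t: 14.32
tool_pos: [0.5312, -0.3124, 0.1748]
tool_rot: [3.114, 0.396, 0.0]
contact_force: [0.2, 0.2, 0.2]
opening: 0.0515
```

```bash
python3 go.py .5308 -.3111 .133 14.6
python3 - <<'E'
from h import *
o,im,d,C,P,H=shot('pics/w8.png'); Z=P[...,2]
m=(abs(P[...,0]-.56)<.10)&(abs(P[...,1]+.30)<.06)&(Z>.128)&(Z<.150); Rt=R.from_rotvec(o['tool_rot']).as_matrix()
Q=(P[m]-o['tool_pos'])@Rt; Q=Q[abs(Q[:,1])<.016]; print(m.sum(),rect(Q[:,:2]),Q.max(0),np.median(Z[m]))
E
```

```text
t 14.3167 pos [ 0.5312 -0.3124  0.1748] yaw 14.49 force [0.2 0.2 0.2] open 0.0515
rot [ 0.0025  0.0001 -0.002 ] shift cm now-axes [-0.   -0.14  4.18] target-axes [-0.   -0.13  4.18]
8141 [[11.0, -1.2], [14.1, 170.9], 89.8] [0.09647612 0.00589807 0.03935536] 0.13861329628745772
```

Request:
jog_arm:
  deltas:
    - [0.0025,0,-0.002,0,-0.12,1,0.6]
    - [0,0,0,0,0,2,0.6]
    - [0,0,0,0,0,1.2,0.6]
    - [0,0,0,0,0,0,0.6]
    - [0,0,0,0,0,0,0.6]
    - [0,0,0,0,0,0,0.6]
  grip_force: 80

```text
t: 14.87
tool_pos: [0.5302, -0.3113, 0.1316]
tool_rot: [-3.115, -0.397, 0.002]
contact_force: [0.3, -0.5, 0.9]
opening: 0.051
```

```bash
python3 go.py .5308 -.3111 .133 14.6
python3 - <<'E'
from h import *
o,im,d,C,P,H=shot('pics/w9.png'); Z=P[...,2]; Rt=R.from_rotvec(o['tool_rot']).as_matrix()
Q=(P-o['tool_pos'])@Rt; m=(Z>.128)&(Z<.150)&(Q[...,0]>.03)&(Q[...,0]<.1)&(abs(Q[...,1])<.015); print(m.sum(),rect(Q[m][:,:2]))
E
```

```text
t 14.8667 pos [ 0.5302 -0.3113  0.1316] yaw 14.54 force [ 0.3 -0.5  0.9] open 0.051
rot [-0.0014  0.0012 -0.001 ] shift cm now-axes [ 0.06 -0.01 -0.14] target-axes [ 0.06 -0.01 -0.14]
7645 [[63.5, 0.1], [14.1, 66.9], 89.9]
```

Centred within 0.1 mm. I'll close in small steps.

Request:
jog_arm:
  deltas:
    - [0,0,0,0,0,0,0.45]
    - [0,0,0,0,0,0,0.35]
    - [0,0,0,0,0,0,0.28]
    - [0,0,0,0,0,0,0.23]
    - [0,0,0,0,0,0,0.19]
    - [0,0,0,0,0,0,0.16]
    - [0,0,0,0,0,0,0.13]
    - [0,0,0,0,0,0,0.08]
    - [0,0,0,0,0,0,0.02]
    - [0,0,0,0,0,0,0]
    - [0,0,0,0,0,0,0]
    - [0,0,0,0,0,0,0]

```text
t: 15.92
tool_pos: [0.5299, -0.3112, 0.1312]
tool_rot: [-3.115, -0.397, 0.003]
contact_force: [-1.2, -0.4, 3.1]
opening: 0.013
```

Request:
jog_arm:
  deltas:
    - [0,0,0,0,0,-0.1,0]
    - [0,0,0,0,0,-0.2,0]
    - [0,0,0,0,0,-0.35,0]
    - [0,0,0,0,0,-0.5,0]
    - [0,0,0,0,0,-0.5,0]
    - [0,0,0,0,0,-0.5,0]
    - [0,0,0,0,0,-0.4,0]
    - [0,0,0,0,0,-0.25,0]
    - [0,0,0,0,0,-0.1,0]
    - [0,0,0,0,0,0,0]

```text
t: 16.75
tool_pos: [0.5301, -0.3112, 0.1604]
tool_rot: [-3.115, -0.397, 0.002]
contact_force: [-0.5, -0.1, -3.4]
opening: 0.0127
```

```bash
python3 go.py .5300 -.3112 .225 14.6
cat >> h.py <<'E'
def dish(o,P,H):
    Rt=R.from_rotvec(o['tool_rot']).as_matrix(); Q=(P-o['tool_pos'])@Rt
    m=(abs(Q[...,1])<.012)&(Q[...,0]>.03)&(Q[...,0]<.094)&(Q[...,2]<.006)&(Q[...,2]>-.03); B=Q[m]
    k=np.polyfit(B[:,0],B[:,2],1); kb=np.polyfit(B[:,0],B[:,1],1)
    w=(H[...,1]<60)&(H[...,2]>110)&(Q[...,2]>.09)&(Q[...,2]<.112)&(np.hypot(Q[...,0],Q[...,1])<.097)&(np.hypot(Q[...,0],Q[...,1])>.09); D=Q[w]
    A=np.c_[D[:,:2],np.ones(len(D))]; s=np.linalg.lstsq(A,D[:,2],rcond=None)[0]
    r=((H[...,0]<6)|(H[...,0]>174))&(H[...,1]>170)&(H[...,2]>60)&(Q[...,2]<.13)&(Q[...,2]>.07)&(np.hypot(Q[...,0],Q[...,1])<.09); T=Q[r]
    print('bar slope deg',np.degrees(k[0]).round(2),'bar yaw',np.degrees(kb[0]).round(2),'rim tilt x,y deg',np.degrees(s[:2]).round(2),w.sum(),'tool tilt deg',np.degrees(np.arccos(-Rt[2,2])).round(2),'tomato(tool) med',np.median(T,0).round(4) if len(T) else None,T.min(0).round(3) if len(T) else '',T.max(0).round(3) if len(T) else '',len(T))
E
python3 - <<'E'
from h import *
o,im,d,C,P,H=shot('pics/w10.png'); dish(o,P,H)
E
```

```text
t 16.75 pos [ 0.5301 -0.3112  0.1604] yaw 14.54 force [-0.5 -0.1 -3.4] open 0.0127
rot [-0.0015  0.0013 -0.0011] shift cm now-axes [-0.02 -0.01 -6.46] target-axes [-0.01 -0.   -6.46]
bar slope deg -0.16 bar yaw -0.03 rim tilt x,y deg [ 0.04 -0.09] 3544 tool tilt deg 0.11 tomato(tool) med [ 0.0082 -0.0152  0.087 ] [-0.006 -0.021  0.082] [0.022 0.016 0.095] 383
```

View pics/w10.png

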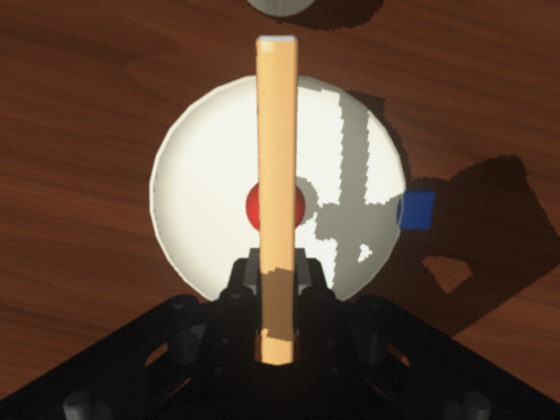

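Dish lifted 29 mm and level: rim tilt is under 0.1° and the tomato is near the middle at (275,205). The lug is at (415,210). I'll continue straight up.

Request:
jog_arm:
  deltas:
    - [0,0,0,0,0,-0.15,0]
    - [0,0,0,0,0,-0.35,0]
    - [0,0,0,0,0,-0.6,0]
    - [0,0,0,0,0,-0.8,0]
    - [0,0,0,0,0,-0.9,0]
    - [0,0,0,0,0,-0.9,0]
    - [0,0,0,0,0,-0.9,0]
    - [0,0,0,0,0,-0.8,0]
    - [0,0,0,0,0,-0.6,0]
    - [0,0,0,0,0,-0.35,0]
    - [0,0,0,0,0,-0.15,0]
    - [0,0,0,0,0,0,0]

```text
t: 17.8
tool_pos: [0.5302, -0.3113, 0.2252]
tool_rot: [-3.115, -0.397, 0.003]
contact_force: [-0.3, -0.9, -4.1]
opening: 0.0128
```

Run:
```python
from h import *
im,d=vision.get_image('top'); C=cam('top'); H=hsv(im); cv2.imwrite('pics/t11.png',im[...,::-1])
o,wi,wd,CC,P,HH=shot('pics/w11.png'); dish(o,P,HH); print(o['t'],o['tool_pos'])
m=(H[...,0]>12)&(H[...,0]<26)&(H[...,1]>90)&(H[...,2]>140); m|=(H[...,0]>100)&(H[...,0]<130)&(H[...,1]>150)&(H[...,2]>80)
M=np.zeros(m.shape,np.uint8); M[190:305,245:335]=m[190:305,245:335]; M=cv2.morphologyEx(M,cv2.MORPH_OPEN,np.ones((3,3)))
M=cv2.morphologyEx(M,cv2.MORPH_CLOSE,np.ones((5,5))); c=blob(M); print('mat',rect(onplane(c,.004,C)[:,:2]),M.sum(),c.min(0),c.max(0))
cv2.imwrite('pics/t11z.png',np.hstack([cv2.resize(im[140:310,160:340],(400,378)),cv2.resize(np.dstack([M*255]*3)[140:310,160:340],(400,378))])[...,::-1])
```

```text
bar slope deg -0.13 bar yaw -0.01 rim tilt x,y deg [ 0.05 -0.08] 3539 tool tilt deg 0.19 tomato(tool) med [ 0.0084 -0.0152  0.087 ] [-0.006 -0.021  0.082] [0.022 0.016 0.095] 378
17.85 [ 0.52998057 -0.3111041   0.22460985]
mat [[502.2, 38.2], [256.6, 185.9], 3.5] 5889 [254 202] [322 294]
```

View pics/t11z.png

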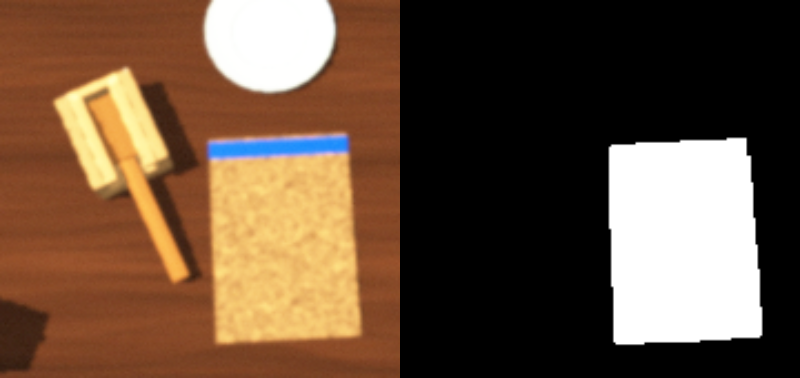

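The spatula is still in the slot at rest, with the handle out to (180,280). The mat mask is a clean rectangle centred at about (502,38), yaw 3.5°. I'll cross-check it with the mat corners from the first wrist picture.

```bash
python3 - <<'E'
from h import *
f=np.load('pics/w1.npz'); C=cam('wrist',f); im=f['im']; H=hsv(im); P=cloud(f['d'],C)
m=((H[...,2]>150)&(H[...,1]>60)).astype(np.uint8); M=np.zeros_like(m); cv2.fillPoly(M,[np.array([[262,5],[392,90],[280,255],[163,190]])],1)
m=cv2.morphologyEx(m*M,cv2.MORPH_CLOSE,np.ones((5,5))); m=cv2.morphologyEx(m,cv2.MORPH_OPEN,np.ones((3,3)))
q=onplane(blob(m),.004,C); print(m.sum(),rect(q[:,:2]))
k=onplane([[263,13],[380,92],[278,243],[173,186]],.004,C)[:,:2]; print((k*1000).round(1).tolist(),k.mean(0),np.linalg.norm(np.diff(k,axis=0),axis=1),np.degrees(np.arctan2(*((k[0]+k[1]-k[2]-k[3])[::-1]))))
E
python3 go.py .5020 .0385 .225 93.4
```

```text
29084 [[505.4, 36.5], [282.5, 200.3], 3.0]
[[630.6, 135.4], [641.5, -44.1], [385.3, -56.1], [373.1, 119.8]] [0.50764863 0.03875556] [0.17986264 0.25646072 0.17638693] 3.0756358504388746
t 17.9 pos [ 0.5298 -0.311   0.2243] yaw 14.54 force [-0.5 -0.3 -3.9] open 0.0129
rot [-0.0041 -0.     -1.3764] shift cm now-axes [ 6.080e+00 -3.453e+01  2.000e-02] target-axes [35.06 -0.71 -0.07]
```

I take the mat as (505, 38.5) with yaw 3.3°, so the tool yaw goes to 93.3°. I'll turn in the air with gentle ramps.

Request:
jog_arm:
  deltas:
    - [0,0,-0.01,0,0,0,0]
    - [0,0,-0.02,0,0,0,0]
    - [0,0,-0.03,0,0,0,0]
    - [0,0,-0.04,0,0,0,0]
    - [0,0,-0.05,0,0,0,0]
    - [0,0,-0.05,0,0,0,0]
    - [0,0,-0.05,0,0,0,0]
    - [0,0,-0.05,0,0,0,0]
    - [0,0,-0.05,0,0,0,0]
    - [0,0,-0.05,0,0,0,0]
    - [0,0,-0.05,0,0,0,0]
    - [0,0,-0.05,0,0,0,0]

```text
t: 18.9
tool_pos: [0.53, -0.3111, 0.2245]
tool_rot: [-2.916, -1.16, 0.003]
contact_force: [0.2, -0.1, -4.0]
opening: 0.0132
```

Request:
jog_arm:
  deltas:
    - [0,0,-0.05,0,0,0,0]
    - [0,0,-0.05,0,0,0,0]
    - [0,0,-0.05,0,0,0,0]
    - [0,0,-0.05,0,0,0,0]
    - [0,0,-0.05,0,0,0,0]
    - [0,0,-0.05,0,0,0,0]
    - [0,0,-0.05,0,0,0,0]
    - [0,0,-0.05,0,0,0,0]
    - [0,0,-0.05,0,0,0,0]
    - [0,0,-0.05,0,0,0,0]
    - [0,0,-0.05,0,0,0,0]
    - [0,0,-0.05,0,0,0,0]

```text
t: 19.9
tool_pos: [0.53, -0.3111, 0.2245]
tool_rot: [-2.443, -1.97, 0.001]
contact_force: [0.6, 0.1, -3.4]
opening: 0.0127
```

Request:
jog_arm:
  deltas:
    - [0,0,-0.05,0,0,0,0]
    - [0,0,-0.05,0,0,0,0]
    - [0,0,-0.045,0,0,0,0]
    - [0,0,-0.04,0,0,0,0]
    - [0,0,-0.035,0,0,0,0]
    - [0,0,-0.025,0,0,0,0]
    - [0,0,-0.015,0,0,0,0]
    - [0,0,-0.01,0,0,0,0]
    - [0,0,-0.005,0,0,0,0]
    - [0,0,0,0,0,0,0]

```text
t: 20.73
tool_pos: [0.5301, -0.3112, 0.2248]
tool_rot: [-2.154, -2.283, 0.001]
contact_force: [-0.4, 0.1, -4.5]
opening: 0.0126
```

```bash
python3 go.py .505 .0385 .225 93.3;python3 - <<'E'
from h import *
o,wi,wd,CC,P,HH=shot('pics/w12.png'); dish(o,P,HH); np.savez('pics/w12.npz',im=wi,d=wd,**o)
E
```

```text
t 20.7333 pos [ 0.5301 -0.3112  0.2248] yaw 93.33 force [-0.4  0.1 -4.5] open 0.0126
rot [-0.0022 -0.0018  0.0006] shift cm now-axes [35.05 -0.47  0.05] target-axes [ 3.505e+01 -4.900e-01 -2.000e-02]
bar slope deg -0.05 bar yaw -0.07 rim tilt x,y deg [-0.01 -0.11] 3482 tool tilt deg 0.16 tomato(tool) med [ 0.0095 -0.0149  0.0874] [-0.006 -0.02   0.082] [0.022 0.017 0.096] 378
```

Squared up and level, and the tomato has not moved. Now a slow glide of 35 cm along tool x to the mat.

Request:
jog_arm:
  deltas:
    - [0,0,0,0.1,0,0,0]
    - [0,0,0,0.2,0,0,0]
    - [0,0,0,0.3,0,0,0]
    - [0,0,0,0.4,0,0,0]
    - [0,0,0,0.5,0,0,0]
    - [0,0,0,0.6,0,0,0]
    - [0,0,0,0.7,-0.01,0,0]
    - [0,0,0,0.7,-0.01,0,0]
    - [0,0,0,0.7,-0.01,0,0]
    - [0,0,0,0.7,-0.01,0,0]
    - [0,0,0,0.7,-0.01,0,0]
    - [0,0,0,0.7,-0.01,0,0]

```text
t: 21.78
tool_pos: [0.5258, -0.2475, 0.225]
tool_rot: [-2.154, -2.283, 0.001]
contact_force: [-0.5, 0.1, -4.1]
opening: 0.0125
```

Request:
jog_arm:
  deltas:
    - [0,0,0,0.7,-0.01,0,0]
    - [0,0,0,0.7,-0.01,0,0]
    - [0,0,0,0.7,-0.01,0,0]
    - [0,0,0,0.7,-0.01,0,0]
    - [0,0,0,0.7,-0.01,0,0]
    - [0,0,0,0.7,-0.01,0,0]
    - [0,0,0,0.7,-0.01,0,0]
    - [0,0,0,0.7,-0.01,0,0]
    - [0,0,0,0.7,-0.01,0,0]
    - [0,0,0,0.7,-0.01,0,0]
    - [0,0,0,0.7,-0.01,0,0]
    - [0,0,0,0.7,-0.01,0,0]

```text
t: 22.78
tool_pos: [0.5197, -0.1639, 0.2252]
tool_rot: [-2.154, -2.283, 0.001]
contact_force: [0.4, 0.3, -2.9]
opening: 0.0128
```

Request:
jog_arm:
  deltas:
    - [0,0,0,0.7,-0.01,0,0]
    - [0,0,0,0.7,-0.01,0,0]
    - [0,0,0,0.7,-0.01,0,0]
    - [0,0,0,0.7,-0.01,0,0]
    - [0,0,0,0.7,-0.01,0,0]
    - [0,0,0,0.7,-0.01,0,0]
    - [0,0,0,0.7,-0.01,0,0]
    - [0,0,0,0.7,-0.01,0,0]
    - [0,0,0,0.7,-0.01,0,0]
    - [0,0,0,0.7,-0.01,0,0]
    - [0,0,0,0.7,-0.01,0,0]
    - [0,0,0,0.7,-0.01,0,0]

```text
t: 23.78
tool_pos: [0.5137, -0.08, 0.2253]
tool_rot: [-2.154, -2.283, 0.001]
contact_force: [-0.2, -0.3, -3.3]
opening: 0.0125
```

```bash
python3 go.py .505 .0385 .225 93.3;python3 - <<'E'
from h import *
o,wi,wd,CC,P,HH=shot('pics/w13.png'); dish(o,P,HH)
E
```

```text
t 23.7833 pos [ 0.5137 -0.08    0.2253] yaw 93.33 force [-0.2 -0.3 -3.3] open 0.0125
rot [-0.0021 -0.0018  0.0005] shift cm now-axes [11.89 -0.18  0.05] target-axes [11.89 -0.18  0.03]
bar slope deg -0.07 bar yaw -0.06 rim tilt x,y deg [-0.02 -0.1 ] 3499 tool tilt deg 0.16 tomato(tool) med [ 0.007  -0.0149  0.0874] [-0.008 -0.02   0.081] [0.019 0.017 0.097] 385
```

Request:
jog_arm:
  deltas:
    - [0,0,0,0.7,-0.02,0,0]
    - [0,0,0,0.7,-0.02,0,0]
    - [0,0,0,0.7,-0.02,0,0]
    - [0,0,0,0.7,-0.02,0,0]
    - [0,0,0,0.7,-0.02,0,0]
    - [0,0,0,0.7,-0.02,0,0]
    - [0,0,0,0.7,-0.02,0,0]
    - [0,0,0,0.7,-0.02,0,0]
    - [0,0,0,0.7,-0.02,0,0]
    - [0,0,0,0.7,0,0,0]
    - [0,0,0,0.7,0,0,0]
    - [0,0,0,0.7,0,0,0]

```text
t: 24.83
tool_pos: [0.507, 0.0037, 0.2254]
tool_rot: [-2.154, -2.283, 0.001]
contact_force: [0.5, 0.5, -4.7]
opening: 0.0128
```

Request:
jog_arm:
  deltas:
    - [0,0,0,0.7,0,0,0]
    - [0,0,0,0.7,0,0,0]
    - [0,0,0,0.6,0,0,0]
    - [0,0,0,0.5,0,0,0]
    - [0,0,0,0.4,0,0,0]
    - [0,0,0,0.3,0,0,0]
    - [0,0,0,0.2,0,0,0]
    - [0,0,0,0.1,0,0,0]
    - [0,0,0,0,0,0,0]
    - [0,0,0,0,0,0,0]
    - [0,0,0,0,0,0,0]
    - [0,0,0,0,0,0,0]

```text
t: 25.83
tool_pos: [0.505, 0.0377, 0.2255]
tool_rot: [-2.155, -2.283, 0.001]
contact_force: [-0.1, -0.6, -3.8]
opening: 0.0131
```

```bash
python3 go.py .505 .0385 .225 93.3;python3 - <<'E'
from h import *
o,wi,wd,CC,P,HH=shot('pics/w14.png'); dish(o,P,HH); C=cam('top'); t,d=vision.get_image('top'); s,_=vision.get_image('side')
H=hsv(t); b=(H[...,0]>100)&(H[...,0]<130)&(H[...,1]>150)&(H[...,2]>60)
PT=cloud(d,C); l=b&(PT[...,2]>.08); st=b&(PT[...,2]<.03)&(PT[...,0]>.55)
print('lug',l.sum(),PT[l].mean(0).round(4) if l.sum() else '', 'stripe',st.sum(),rect(onplane(np.argwhere(st)[:,::-1],.004,C)[:,:2]))
cv2.imwrite('pics/f.png',np.hstack([cv2.resize(t[120:320,160:360],(400,400)),cv2.resize(s[110:310,150:350],(400,400))])[...,::-1])
E
```

```text
t 25.8333 pos [0.505  0.0377 0.2255] yaw 93.3 force [-0.1 -0.6 -3.8] open 0.0131
rot [-0.0021 -0.0017  0.    ] shift cm now-axes [0.08 0.   0.05] target-axes [0.08 0.   0.05]
bar slope deg -0.08 bar yaw -0.02 rim tilt x,y deg [-0.02 -0.1 ] 3484 tool tilt deg 0.16 tomato(tool) med [ 0.0109 -0.0148  0.0873] [-0.005 -0.02   0.082] [0.023 0.017 0.097] 387
lug 0  stripe 0 [[0.0, 0.0], [0.0, 0.0], 0.0]
```

View pics/f.png

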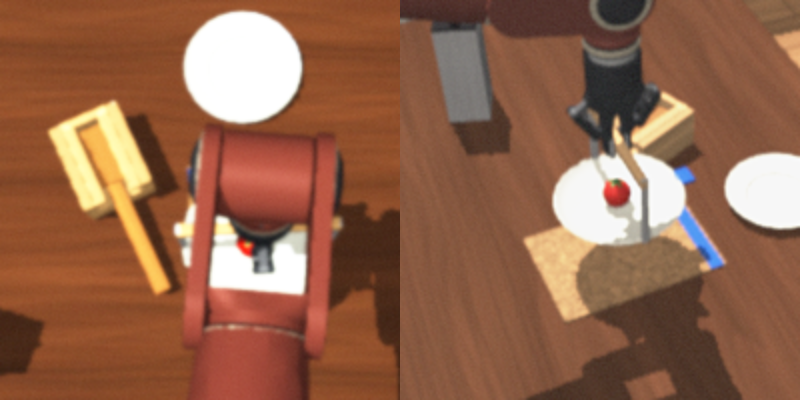

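The final view shows the dish held over the mat. The lug, at (685,175) in the right panel, points to the blue-stripe end, the tomato is in the middle at (617,192), and the spatula is still in the block. I'll let things settle briefly and hand in.

Request:
jog_arm:
  deltas:
    - [0,0,0,0,0,0,0]
    - [0,0,0,0,0,0,0]
    - [0,0,0,0,0,0,0]
    - [0,0,0,0,0,0,0]
    - [0,0,0,0,0,0,0]
    - [0,0,0,0,0,0,0]

```text
t: 26.48
tool_pos: [0.505, 0.038, 0.2255]
tool_rot: [-2.154, -2.283, 0.0]
contact_force: [-1.0, -0.3, -3.8]
opening: 0.0129
```

Run:
```python
from h import *
o,wi,wd,CC,P,HH=shot('pics/w15.png'); dish(o,P,HH); print(o['t'],o['tool_pos'],np.abs(o['dq']).max()); print(ctrl.finish_job())
```

```text
bar slope deg -0.1 bar yaw -0.03 rim tilt x,y deg [ 0.  -0.1] 3482 tool tilt deg 0.16 tomato(tool) med [ 0.011  -0.0148  0.0874] [-0.005 -0.02   0.082] [0.023 0.017 0.097] 385
26.4833 [0.50503318 0.03795005 0.22554691] 0.0029736582585692018
the job is handed in; nothing more can be done
None
```

I finished the job and handed it in at about 26.5 s of the 61 s allowed; no verdict is reported.

**Spatula:** The blade went in level and tip first without touching anything, to about 110 mm of the 115 mm slot depth. The whole blade is inside, its root about 25 mm past the mouth. When I let go, the handle's weight tipped it about 7°, so the blade tip now rests against the underside of the lips and not flat on the slot floor. It stayed there, captive, in the later views.

**Dish:** I gripped it by the bar, lifted it straight up 94 mm, turned it about 79° in the air and moved it slowly to the mat.
- **Height and level:** the last check shows it still, with the rim tilted about 0.1° and its underside about 90 mm above the mat.
- **Direction and tomato:** the lug points to the blue-striped end, within about half a degree of my mat estimate. The tomato is still near the middle, 2–3 mm from where it lay after the lift.

**Checks that disagreed:** two camera estimates of the mat's centre differed by about 5 mm (x 502 and 508 mm), so I used 505 mm. In the last top view the arm hid the lug and stripe, so I confirmed the lug's direction only by eye from the side view.

**Jam jar, grater and side plate:** I did not go near any of them, but I did not measure them again at the end.

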